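Put the trimmer away in the UV tool cabinet

TASK

Put the long trimmer from the worktop away in the UV tool cabinet: pull the cabinet's drawer right out to its stop, lay the trimmer flat and lengthwise in the empty middle lane (set it down, do not drop it), then push the drawer fully home without slamming it. Leave the other tools where they are, on the worktop and in the drawer.

Things in the scene. Friction and masses are not known exactly. Their poses are not given: they have to be found in the camera images.
- drawer (a joint): travel of the cabinet's drawer in m: 0 = fully home, 0.155 = out at its stop. It slides out along the cabinet's own -x (its front, towards the robot); needs about 2 to 3 N. It may start up to 8 mm ajar
- cabinet: white sheet-metal UV tool cabinet standing on the worktop, fixed, 172 mm deep (x) x 250 mm wide (y) x 108 mm high, one drawer in its front. Origin: centre of its underside on the worktop; its x axis points to its back, so the drawer comes out along -x. The drawer's front plate is 12 mm thick, covers the whole front and its upper edge is at z = 98 mm
- handle (a point): middle of the drawer's horizontal steel bar handle, moves with the drawer: round bar 10 mm in diameter, 142 mm long along the cabinet's y, its axis 80 mm above the worktop and 35 mm in front of the drawer's front plate (30 mm free gap behind the bar between its two posts, which stand 55 mm either side of the middle)
- lane (a point): centre of the floor of the drawer's empty middle lane, moves with the drawer; axes as the cabinet's. Lane 140 mm long (x), 66 mm wide (y), floor 26 mm above the worktop; dividers 3 mm thick, 14 mm high; walls at both ends 30 mm, then the front plate (72 mm above the floor). At the stop the lane's rear end is 12 mm clear of the cabinet's front. The lanes 69 mm either side are taken
- trimmer: the long trimmer: slim black hair trimmer with a toothed steel blade at one end, 25 x 125 x 21 mm (x, y, z), lying on the worktop; origin at the centre of its underside, its y axis along its length. Grasp it across the barrel (25 mm) near the middle
- thermometer: white handheld thermometer without blade, 25 x 112 x 18 mm, lying on the worktop near the trimmer; origin at the centre of its underside; stays where it is
- razor_case: grey razor case, 42 x 120 x 24 mm, lying lengthwise in one of the drawer's outer lanes; origin at the centre of its underside; stays in its lane
- trimmer_short: short trimmer, 25 x 100 x 21 mm, lying lengthwise in the drawer's other outer lane; origin at the centre of its underside; stays in its lane
- round_brush: round hair brush, 42 x 204 x 45 mm, lying on the right of the worktop; stays where it is

How it is judged (in metres and radians):
On the way, in this order (a step that is already met when the one before it is completed fails the run):
1. the drawer is pulled out to its stop (within 4 mm) with the trimmer not yet in it (value of joint drawer above 0.151 m and horizontal distance between trimmer and lane above 0.1 m), for 0.2 s.
2. the trimmer lies flat in the middle lane, let go and at rest, the drawer still out (value of joint drawer above 0.12 m and x of trimmer in the frame of lane between -0.012 and 0.012 m and y of trimmer in the frame of lane between -0.024 and 0.024 m and z of trimmer in the frame of lane between -0.006 and 0.006 m and angle between trimmer's own z axis and vertical below 0.2 rad and angle between the y axis of trimmer and the x axis of lane, either way round below 0.3 rad and contact force between the fingers and trimmer below 0.1 N and linear speed of trimmer below 0.02 m/s), for 0.2 s.
At the end, for the whole second after the job is handed in: Drawer within 4 mm of home; trimmer at rest in the middle lane, flat on its floor (within 6 mm, 0.2 rad), along the lane (0.3 rad, either way round), its middle within 12 mm lengthwise and 24 mm across of the lane's; case and short trimmer still in their lanes, other tools where they were (value of joint drawer below 0.004 m and x of trimmer in the frame of lane between -0.012 and 0.012 m and y of trimmer in the frame of lane between -0.024 and 0.024 m and z of trimmer in the frame of lane between -0.006 and 0.006 m and angle between trimmer's own z axis and vertical below 0.2 rad and angle between the y axis of trimmer and the x axis of lane, either way round below 0.3 rad and linear speed of trimmer below 0.02 m/s); the robot touches nothing.
It fails at once if the drawer is slammed (pushed in faster than 0.4 m/s) (velocity of joint drawer below -0.4 m/s).
It fails at once if the trimmer is dropped (falls free of the fingers faster than 0.6 m/s, about 2 cm) (linear speed of trimmer above 0.6 m/s and contact force between the fingers and trimmer below 0.05 N).
It fails at once if the razor case or the short trimmer is lifted out of its lane (15 mm or more off the floor) (z of any of razor_case, trimmer_short in the frame of lane above 0.015 m).
It fails at once if the thermometer or the round brush is moved by more than 3 cm (distance of any of thermometer, round_brush from where it was at the start of the episode above 0.03 m).
It also fails if it takes over 59 s, if anything falls off the work surface, if the arm or the gripper's body presses on something with over 40 N, if the wrist force passes 120 N, or if a joint passes its speed limit or range.

ROBOT

A 6-joint arm with a two-finger parallel gripper is mounted at the origin on a cart in front of the work surface, level with it; the furniture and walls round the work are solid. World frame = base frame: x ahead of the robot, y to its left, z up, the work surface at z = 0. Lengths are in mm, angles in rad, forces in N, time in s.
With the tool pointing down it reaches from about 275 to 750 mm from the base axis. Payload 10.2 kg.
Tool frame: the origin (TCP) lies at the very end of the fingers, on their centre line; the grasp point (between the pads) lies ctrl.grip_depth behind it (ctrl.grip_depth is the distance from the TCP to the grasp point, in mm); z points along the fingers, y is the direction in which the jaws open and shut (so a half turn about z gives the same grasp; the last joint's range is limited). The gripper opens to 85 mm and grips with 20 to 120 N. Pads are 22 mm wide; open, the fingers measure 114 mm over their backs; the gripper's body (76 mm by 85 mm) begins 54 mm behind the grasp point. The pads swing forward as they close: fully open they stand 13 mm farther back than shut.
Start: joints at [-1.555, 0.313, 1.498, -0, 1.331, -0.223], TCP at [124.168, -510.111, 231.294] pointing down, gripper open.
Joint ranges: [-2.94, 2.94], [-0.97, 2.17], [0.19, 2.56], [-1.23, 4.37], [0.02, 3.11], [-2.88, 2.88]. Speed limits (rad/s): [2.39, 2.39, 3.01, 3.14, 3.14, 3.14].

INTERFACE

Orientations are given as a unit quaternion [w, x, y, z].
In Python, from rig import telemetry, eyes, ctrl, nets gives the robot as it stands. The module is installed in compiled form; this text tells all that it offers.
- The arm moves only by the tool drive_tool, never from a script. Its argument "series" is text: rows parted by semicolons, each of 7 numbers parted by spaces: the shift along the tool's x, y, z normalised to -1 to 1, where 1 is 0.12 m, then the turn, a rotation vector about the tool's x, y, z normalised to -1 to 1, where 1 is 0.5 rad, then the opening, from 0 (shut) to 1 (fully open). In form: tx ty tz wx wy wz hand; .... A call has 1 to 20 rows; each row is the pose to reach, as a shift and turn from the pose measured when the call began, along the tool's axes at that moment; what a row does not reach only later rows make up. A row lasts 1/10 s, in which the tool goes at most 50 mm and 8.59 degrees, less where a joint would pass 70% of its speed; a pose out of reach is approached as far as the arm can. A call with a number of a shift or a turn outside -1 to 1 is refused whole. A call with a gripper value outside its range is refused whole. The fingers move at their own pace and stop on an object; "newtons" is the grip in N (left out, the last holds). Time passes only in rows, so rows that repeat a pose let the fingers close. It gives the time, the measured TCP pose, the force and the opening at its end, in the units of the state.
- telemetry.sense(): the state, without advancing time (a new reading comes with each control period).
- eyes.capture(name): name is "side" or "top"; returns a dict with "frame" (480x640x3 uint8, red, green, blue), "fx", "fy", "cx", "cy" (pixels), "view" (4x4, takes a point from world to camera coordinates). Camera axes: x right, y up, looking along -z (the intrinsics and any distortion apply to the point x, -y, -z); pixel columns grow to the right and rows downward; lengths in mm; the calibration is good to about 2 mm. A picture is of the moment at which its call begins. There is no depth.
- ctrl.finish_job(): hands the job in, once; it reports no verdict.
Trained networks look in a picture, given as the dict that the camera call returned (one of the last four; its "shot" number tells which), for a name from the list of things; names that differ only in an ending like _2 or _b are one class to them, and where a whole thing is asked for, a point or a joint stands for the part that bears it (a point fixed in the world has none). Each returns a list of dicts, best first, with "confidence" (0 to 1); they miss things now and then, are a little off and sometimes report something else, mostly with a low value. They report only what shows in the picture. A call takes as long as a camera call.
- nets.spot_in(name, picture): "rect" ([left, top, right, bottom] in pixels, round what is visible of it).
The state is a dict: "time_s": time; "joints": joint angles; "dq": joint speeds; "tau": joint torques, N m; "eef_pos": TCP position; "ee_rot": TCP orientation; "force": force on the tool from outside, world axes, zero at the start; "wrist_torque": the same for the moment, N m; "grip_width": opening from 0.0 (shut) to 1.0 (fully open).
Only numpy, scipy, OpenCV 4.12 (cv2) and the standard library are available. Lean on these libraries where they do the work, as an engineer would, in place of code of your own. Each camera call takes 0.05 s, during which the arm holds its last target. There are 200 camera calls.

## Working session

There is one attempt and no reset: what is moved stays moved. The work goes in short steps, Python scripts to look and compute and a tool call to move; the robot and the scene stay as the last step left them, time stands still between calls to the robot, and variables do not carry over. Pictures are saved under pics/ and viewed, about 8 in all and at most 12, crops included, and the job is handed in when it is done.

Besides the shell and the picture viewer there is one more tool, called after "Call:" as name(argument=value, ...), one argument or row to a line, values as JSON. drive_tool: Moves the arm, as the interface text tells. Scaled input: -1 to 1 covers 0.12 m each way for a shift and 0.5 rad each way for a turn. Its arguments: {"type":"object","properties":{"series":{"type":"string"},"newtons":{"type":"number"}},"required":["series"]}

```bash
mkdir -p pics
cat > h.py <<'E'
from rig import telemetry, eyes, ctrl, nets
import numpy as np, cv2
from scipy.spatial.transform import Rotation as R
def proj(c,P):
    P=np.atleast_2d(P); q=(np.c_[P,np.ones(len(P))]@np.array(c["view"]).T)[:,:3]
    return np.c_[c["fx"]*q[:,0]/-q[:,2]+c["cx"], c["fy"]*-q[:,1]/-q[:,2]+c["cy"]]
def ray(c,u,v,z):
    V=np.array(c["view"]); o=-V[:3,:3].T@V[:3,3]
    d=V[:3,:3].T@np.array([(u-c["cx"])/c["fx"],-(v-c["cy"])/c["fy"],-1])
    return o+d*(z-o[2])/d[2]
def save(c,n,crop=None,k=1):
    f=c["frame"]
    if crop: l,t,r,b=crop; f=f[t:b,l:r]
    f=cv2.resize(f,None,fx=k,fy=k,interpolation=cv2.INTER_CUBIC)
    cv2.imwrite(f"pics/{n}.png",f[:,:,::-1])
E
python3 - <<'E'
from h import *
s=telemetry.sense(); print({k:np.round(v,3).tolist() for k,v in s.items()}, ctrl.grip_depth)
for n in("top","side"):
    c=eyes.capture(n); save(c,n+"1"); print(n,{k:c[k] for k in c if k not in("frame","view")}); print(np.round(c["view"],3).tolist())
    for o in("cabinet","handle","lane","trimmer","thermometer","razor_case","trimmer_short","round_brush"):
        print(o,[(np.round(d["rect"]).tolist(),round(d["confidence"],2)) for d in nets.spot_in(o,c)[:2]])
E
```

```text
{'time_s': 0.0, 'joints': [-1.555, 0.313, 1.498, -0.0, 1.331, -0.223], 'dq': [0.0, 0.0, -0.001, 0.001, 0.0, 0.001], 'tau': [-0.001, -41.227, -25.975, -0.0, 0.004, -0.0], 'eef_pos': [124.151, -509.853, 230.744], 'ee_rot': [-0.001, 0.993, 0.119, 0.0], 'force': [0.187, 0.233, -0.197], 'wrist_torque': [0.03, 0.017, -0.008], 'grip_width': 1.0} 18.700000000000003
top {'fx': 586.3935493097159, 'fy': 586.3935493097159, 'cx': 323.7578070278065, 'cy': 240.52138465102908, 'shot': 1}
[[-0.011, -1.0, -0.002, -13.715], [0.987, -0.011, 0.157, -582.199], [-0.157, -0.001, 0.988, -1592.353], [0.0, 0.0, 0.0, 1.0]]
cabinet [([305.0, 145.0, 402.0, 237.0], 0.94), ([191.0, 294.0, 218.0, 327.0], 0.35)]
handle [([315.0, 212.0, 401.0, 236.0], 0.78), ([445.0, 236.0, 461.0, 310.0], 0.3)]
lane [([316.0, 211.0, 404.0, 236.0], 0.8)]
trimmer [([246.0, 282.0, 282.0, 315.0], 0.72)]
thermometer [([188.0, 296.0, 218.0, 329.0], 0.6)]
razor_case [([447.0, 236.0, 459.0, 310.0], 0.49)]
trimmer_short [([315.0, 208.0, 403.0, 238.0], 0.65)]
round_brush [([450.0, 235.0, 460.0, 310.0], 0.93)]
side {'fx': 448.1109791929063, 'fy': 448.1109791929063, 'cx': 319.3568561732063, 'cy': 243.0378660051159, 'shot': 2}
[[-0.884, -0.467, 0.002, 502.547], [0.188, -0.352, 0.917, -201.593], [-0.427, 0.811, 0.399, -800.155], [0.0, 0.0, 0.0, 1.0]]
cabinet [([225.0, 199.0, 345.0, 276.0], 0.62)]
handle [([228.0, 208.0, 344.0, 273.0], 0.63)]
lane [([227.0, 210.0, 345.0, 275.0], 0.65)]
trimmer [([336.0, 312.0, 369.0, 352.0], 0.78)]
thermometer [([308.0, 368.0, 346.0, 421.0], 0.82)]
razor_case []
trimmer_short [([340.0, 312.0, 369.0, 355.0], 0.64)]
round_brush [([373.0, 218.0, 440.0, 235.0], 0.65), ([306.0, 368.0, 341.0, 420.0], 0.48)]
```

View pics/top1.png

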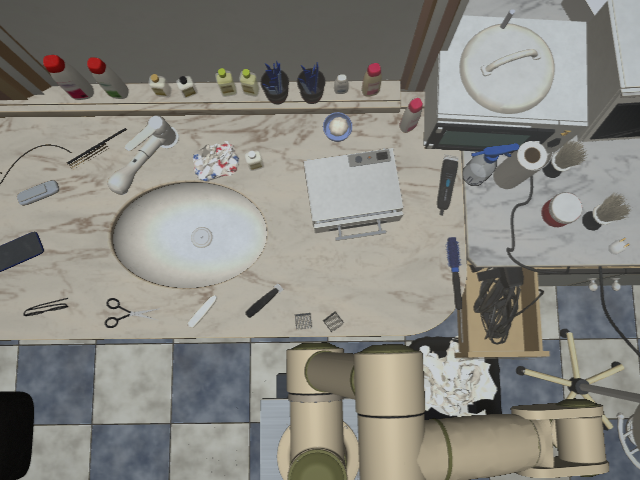

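View pics/side1.png

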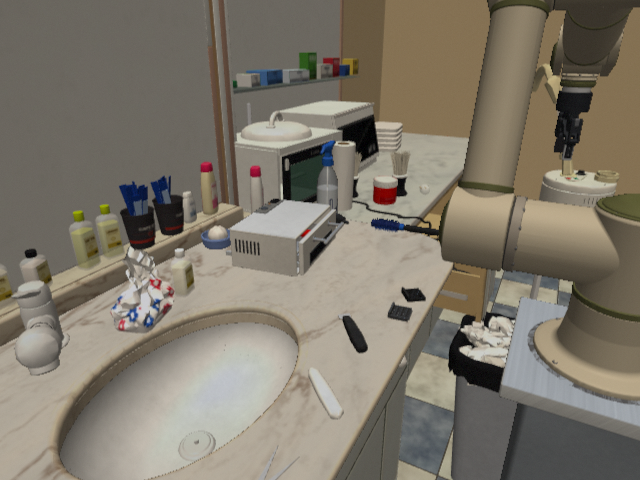

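Run:
```python
from h import *
c=eyes.capture("top"); s=eyes.capture("side")
def seg(c,box,z):
    l,t,r,b=box; m=(c["frame"][t:b,l:r].max(2)<90).astype(np.uint8)
    n,L,st,ce=cv2.connectedComponentsWithStats(m); i=1+st[1:,4].argmax()
    v,u=np.nonzero(L==i); P=np.array([ray(c,x+l,y+t,z)[:2] for x,y in zip(u,v)])
    rect=cv2.minAreaRect(P.astype(np.float32)); bp=cv2.boxPoints(rect)
    e=[bp[1]-bp[0],bp[2]-bp[1]]; e=max(e,key=np.linalg.norm)
    print("trim",np.round(rect[0],1),np.round(rect[1],1),"axis deg",np.degrees(np.arctan2(e[1],e[0])),len(u))
seg(c,(236,275,295,325),12); seg(s,(328,305,380,360),12)
k=6; a=c["frame"][140:245,295:410]
save(c,"top_c",(295,140,410,245),5); save(s,"side_c",(220,190,350,285),6)
for u,v in [(305,160),(394,149),(402,214),(313,224)]: print(ray(c,u,v,108).round(1))
```

```text
trim [415.5 157.2] [ 23.9 108.1] axis deg -45.296776 297
trim [412.  157.6] [ 26.3 118.8] axis deg -50.50223 454
[796.7  29.1 108. ]
[ 825.3 -216.2  108. ]
[ 642.5 -232.5  108. ]
[617.6   8.5 108. ]
```

View pics/top_c.png

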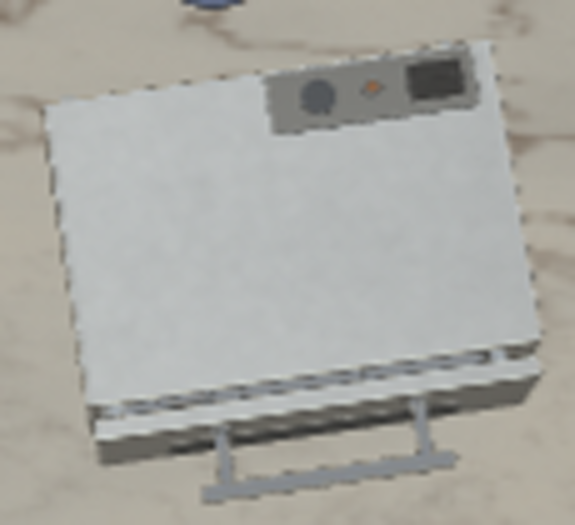

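View pics/side_c.png

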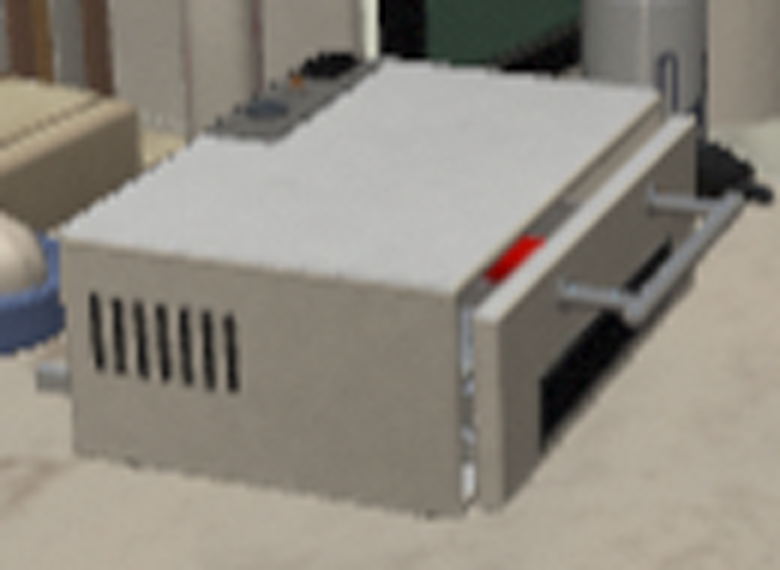

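```bash
cat > fit.py <<'E'
from h import *
from scipy.optimize import least_squares
c=eyes.capture("top"); s=eyes.capture("side")
body=[(86,125,108),(86,-125,108),(-86,-125,108),(-86,125,108)]
obs=[(c,body[0],304,161.4,0),(c,body[1],393.4,148,0),(c,body[2],403,208.4,0),(c,body[3],313.4,221,0),
(s,body[0],230,229.7,0),(s,body[3],295.8,238.7,0),(s,body[2],330,205.3,0),(s,(-86,125,0),295.8,275.8,0),(s,(86,125,0),232.5,265.3,0),
(c,(-35,71,80),335.6,239,1),(c,(-35,-71,80),386.4,231.6,1),(s,(-35,71,80),324.7,242,1),(s,(-35,-71,80),342.8,223,1),
(c,(0,125,98),315,228,1),(c,(0,-125,98),403,215,1),(s,(0,125,98),303.3,243.7,1),(s,(0,-125,98),336.2,210.8,1)]
def res(p):
    o=[]
    for k,P,u,v,m in obs:
        P=np.array(P,float); P[0]+=m*p[3]
        w=R.from_euler('z',p[2]).apply(P)+[p[0],p[1],0]; o.append(proj(k,w)[0]+0.3-[u,v])
    return np.ravel(o)
r=least_squares(res,[720,-100,0.1,-98],loss="soft_l1"); p=r.x
print(p.round(3),res(p).reshape(-1,2).round(1).tolist())
R0=R.from_euler('z',p[2]); f=lambda P:(R0.apply(P)+[p[0],p[1],0]).round(1)
print("handle",f([p[3]-35,0,80]),"plate front x",p[3],"-x dir",R0.apply([-1,0,0]).round(3))
E
python3 fit.py
```

```text
[ 7.27520e+02 -1.02461e+02  1.39000e-01 -1.02831e+02] [[-0.2, -0.6], [0.2, -0.3], [1.2, -0.3], [-0.5, 0.6], [-0.9, -1.1], [-0.2, -0.5], [0.7, -0.3], [0.7, 4.5], [0.0, 3.7], [-0.2, 0.0], [0.2, -0.2], [0.3, 1.8], [-0.0, 0.5], [-1.1, 0.3], [1.8, -0.2], [-0.7, -0.4], [0.3, -1.6]]
handle [ 591.  -121.5   80. ] plate front x -102.8310345822079 -x dir [-0.99  -0.138  0.   ]
```

```bash
cat > plan.py <<'E'
from h import *
import sys
# usage: plan.py "x y z yawdeg(tool y dir)" ... ; prints calls, predicting pose in between
s=telemetry.sense(); p=np.array(s["eef_pos"],float); q=s["ee_rot"]; Q=R.from_quat([q[1],q[2],q[3],q[0]])
y=Q.apply([0,1,0]); print("t",s["time_s"],"pos",p.round(1),"yaw",np.degrees(np.arctan2(y[1],y[0])).round(1),"grip",round(s["grip_width"],3),"F",np.round(s["force"],1))
for a in sys.argv[1:]:
    x,yy,z,w=map(float,a.split()); w=np.radians(w); g=np.array([x,yy,z])
    Y=np.array([np.cos(w),np.sin(w),0]); Z=np.array([0,0,-1.]); X=np.cross(Y,Z); G=R.from_matrix(np.c_[X,Y,Z])
    for _ in range(12):
        d=Q.inv().apply(g-p)/120; r=(Q.inv()*G).as_rotvec()/.5
        k=max(1,abs(d).max()/.98,abs(r).max()/.98); d=d/k; r=r/k
        d=d.round(3); r=r.round(3)
        n=int(np.ceil(max(np.linalg.norm(d)*120/45,np.linalg.norm(r)*28.6/8)))
        p=p+Q.apply(d*120); Q=Q*R.from_rotvec(r*.5)
        print(*d,*r,"| rows",n,"->",p.round(0))
        if k==1: break
E
python3 plan.py "591 -121.5 160 7.95"
```

```text
t 1.1 pos [ 124.2 -510.1  231.3] yaw -76.3 grip 1.0 F [-0.2  0.2  0.5]
0.98 -0.48 0.128 0.0 -0.0 -0.634 | rows 3 -> [ 225. -426.  216.]
0.98 -0.137 0.116 0.0 -0.0 -0.575 | rows 3 -> [ 316. -350.  202.]
0.98 0.147 0.116 0.0 -0.0 -0.576 | rows 3 -> [ 407. -274.  188.]
0.98 0.458 0.127 0.0 -0.0 -0.629 | rows 3 -> [ 507. -191.  173.]
0.663 0.62 0.107 0.0 -0.0 -0.528 | rows 3 -> [ 591. -122.  160.]
```

Call:
drive_tool(
  series="0.98 -0.48 0.1 0 0 -0.63 0.33;0.98 -0.48 0.1 0 0 -0.63 0.33;0.98 -0.48 0.1 0 0 -0.63 0.33;0.98 -0.48 0.1 0 0 -0.63 0.33",
  newtons=40,
)

```text
time_s: 1.5
eef_pos: [227.0, -424.1, 219.2]
ee_rot: [-0.0, 0.961, 0.275, 0.0]
force: [0.3, -1.1, 0.0]
grip_width: 0.338
```

Call:
drive_tool(
  series="0.98 -0.14 0.1 0 0 -0.58 0.33;0.98 -0.14 0.1 0 0 -0.58 0.33;0.98 -0.14 0.1 0 0 -0.58 0.33;0.98 -0.14 0.1 0 0 -0.58 0.33",
)

```text
time_s: 1.9
eef_pos: [319.1, -346.4, 207.3]
ee_rot: [-0.0, 0.911, 0.413, 0.0]
force: [-0.3, -0.9, -0.1]
grip_width: 0.335
```

Call:
drive_tool(
  series="0.98 0.15 0.1 0 0 -0.58 0.33;0.98 0.15 0.1 0 0 -0.58 0.33;0.98 0.15 0.1 0 0 -0.58 0.33;0.98 0.15 0.1 0 0 -0.58 0.33",
)

```text
time_s: 2.3
eef_pos: [411.0, -269.4, 195.1]
ee_rot: [-0.0, 0.841, 0.541, 0.0]
force: [0.6, -0.4, -0.8]
grip_width: 0.331
```

```bash
python3 plan.py "591 -121.5 150 7.95" "591 -121.5 62 7.95"
```

```text
t 2.3 pos [ 411.  -269.4  195.1] yaw -24.5 grip 0.331 F [ 0.6 -0.4 -0.8]
0.98 0.479 0.213 0.0 -0.001 -0.637 | rows 3 -> [ 512. -186.  170.]
0.608 0.594 0.165 0.0 -0.002 -0.497 | rows 3 -> [ 591. -121.  150.]
0.0 -0.0 0.733 0.0 0.0 0.0 | rows 2 -> [ 591. -122.   62.]
```

Call:
drive_tool(
  series="0.98 0.48 0.21 0 0 -0.64 0.33;0.98 0.48 0.21 0 0 -0.64 0.33;0.98 0.48 0.21 0 0 -0.64 0.33;0.98 0.48 0.21 0 0 -0.64 0.33",
)

```text
time_s: 2.7
eef_pos: [513.4, -185.8, 169.1]
ee_rot: [-0.001, 0.744, 0.669, 0.0]
force: [0.2, -0.3, -0.3]
grip_width: 0.326
```

Call:
drive_tool(
  series="0.6 0.59 0.18 0 0 -0.5 0.33;0.6 0.59 0.18 0 0 -0.5 0.33;0.6 0.59 0.18 0 0 -0.5 0.33;0.6 0.59 0.18 0 0 -0.5 0.33",
)

```text
time_s: 3.1
eef_pos: [591.1, -123.1, 147.2]
ee_rot: [-0.001, 0.655, 0.756, 0.0]
force: [0.4, -0.7, -0.3]
grip_width: 0.334
```

```bash
python3 plan.py "591 -121.5 110 7.95" "591 -121.5 62 7.95"
python3 - <<'E'
from h import *
s=eyes.capture("side"); save(s,"side2",(260,140,400,280),5)
E
```

```text
t 3.1 pos [ 591.1 -123.1  147.2] yaw 8.2 grip 0.334 F [ 0.4 -0.7 -0.3]
0.013 0.001 0.31 -0.002 -0.004 0.007 | rows 1 -> [ 591. -121.  110.]
-0.0 0.0 0.4 -0.0 0.0 0.0 | rows 2 -> [ 591. -121.   62.]
```

View pics/side2.png

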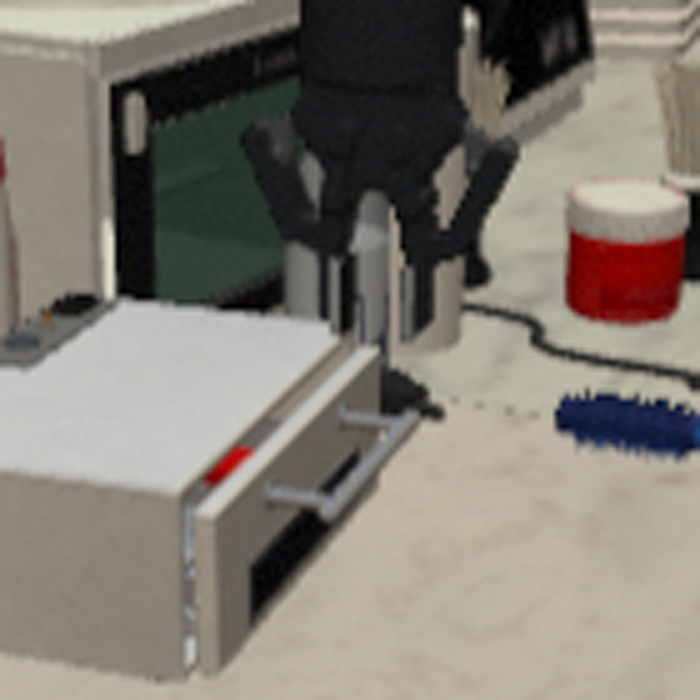

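Call:
drive_tool(
  series="0 0 0.2 0 0 0 0.33;0.01 0 0.4 0 0 0 0.33;0.01 0 0.55 0 0 0 0.33;0.01 0 0.7 0 0 0 0.33;0.01 0 0.7 0 0 0 0.33",
)

```text
time_s: 3.65
eef_pos: [588.6, -124.0, 62.4]
ee_rot: [-0.002, 0.657, 0.754, -0.0]
force: [-1.1, -0.1, 0.4]
grip_width: 0.336
```

Call:
drive_tool(
  series="0 0 0 0 0 0 0;0 0 0 0 0 0 0;0 0 0 0 0 0 0;0 0 0 0 0 0 0;0 0 0 0 0 0 0;0 0 0 0 0 0 0",
  newtons=40,
)

```text
time_s: 4.25
eef_pos: [589.0, -125.5, 63.7]
ee_rot: [-0.001, 0.657, 0.754, -0.001]
force: [-0.6, -6.1, 1.8]
grip_width: 0.097
```

Call:
drive_tool(
  series="0 -0.1 0 0 0 0 0;0 -0.3 0 0 0 0 0;0 -0.5 0 0 0 0 0;0 -0.7 0 0 0 0 0;0 -0.9 0 0 0 0 0;0 -1 0 0 0 0 0;0 -1 0 0 0 0 0",
)

```text
time_s: 4.95
eef_pos: [468.5, -142.4, 63.8]
ee_rot: [-0.001, 0.657, 0.754, -0.001]
force: [-1.0, -3.2, -10.1]
grip_width: 0.097
```

```bash
python3 plan.py "442 -142.5 63 7.95"
```

```text
t 4.95 pos [ 468.5 -142.4   63.8] yaw 7.8 grip 0.097 F [ -1.   -3.2 -10.1]
0.029 -0.219 0.008 -0.008 -0.001 -0.004 | rows 1 -> [ 442. -142.   63.]
```

Call:
drive_tool(
  series="0 -0.1 0 0 0 0 0;0 -0.18 0 0 0 0 0;0 -0.23 0 0 0 0 0;0 -0.23 0 0 0 0 0",
)

```text
time_s: 5.35
eef_pos: [443.4, -146.0, 64.0]
ee_rot: [0.001, 0.658, 0.753, 0.001]
force: [20.7, 4.4, -21.2]
grip_width: 0.099
```

Call:
drive_tool(
  series="0 -0.015 0 0 0 0 0;0 -0.03 0 0 0 0 0;0 -0.045 0 0 0 0 0;0 -0.045 0 0 0 0 0",
)

```text
time_s: 5.75
eef_pos: [443.3, -146.1, 64.1]
ee_rot: [0.007, 0.659, 0.752, 0.005]
force: [40.3, 10.3, -34.8]
grip_width: 0.098
```

Call:
drive_tool(
  series="0 0.01 0 0 0 0 0;0 0.01 0 0 0 0 0.2;0 0.01 0 0 0 0 0.33;0 0.01 0 0 0 0 0.33;0 0.01 -0.2 0 0 0 0.33;0 0.01 -0.5 0 0 0 0.33;0 0.01 -0.9 0 0 0 0.33;0 0.01 -0.9 0 0 0 0.33",
)

```text
time_s: 6.55
eef_pos: [444.7, -147.2, 177.8]
ee_rot: [0.012, 0.659, 0.752, 0.006]
force: [0.9, -0.6, -0.6]
grip_width: 0.334
```

```bash
python3 - <<'E'
from h import *
c=eyes.capture("top"); save(c,"top3",(240,140,420,320),4)
s=eyes.capture("side"); save(s,"side3",(220,180,400,360),4)
for o in("lane","handle","razor_case","trimmer_short"):
  for k in(c,s): print(o,[(np.round(d["rect"]).tolist(),round(d["confidence"],2)) for d in nets.spot_in(o,k)[:2]])
E
python3 plan.py "414 157 130 44"
```

```text
lane [([320.0, 211.0, 410.0, 292.0], 0.82)]
lane [([299.0, 216.0, 401.0, 286.0], 0.86)]
handle [([317.0, 214.0, 412.0, 289.0], 0.62)]
handle [([298.0, 217.0, 401.0, 288.0], 0.64)]
razor_case [([325.0, 228.0, 344.0, 272.0], 0.64), ([306.0, 148.0, 412.0, 292.0], 0.4)]
razor_case [([317.0, 255.0, 362.0, 266.0], 0.73)]
trimmer_short [([377.0, 224.0, 393.0, 257.0], 0.55)]
trimmer_short [([335.0, 237.0, 367.0, 250.0], 0.54)]
t 7.05 pos [ 442.5 -145.8  171.6] yaw 7.6 grip 0.333 F [-0.6 -0.3  0.6]
0.98 0.036 0.132 0.011 0.006 -0.492 | rows 3 -> [432. -29. 156.]
0.98 0.285 0.14 0.012 0.006 -0.512 | rows 3 -> [420.  93. 139.]
0.457 0.274 0.074 0.007 0.003 -0.267 | rows 2 -> [414. 157. 130.]
```

View pics/top3.png

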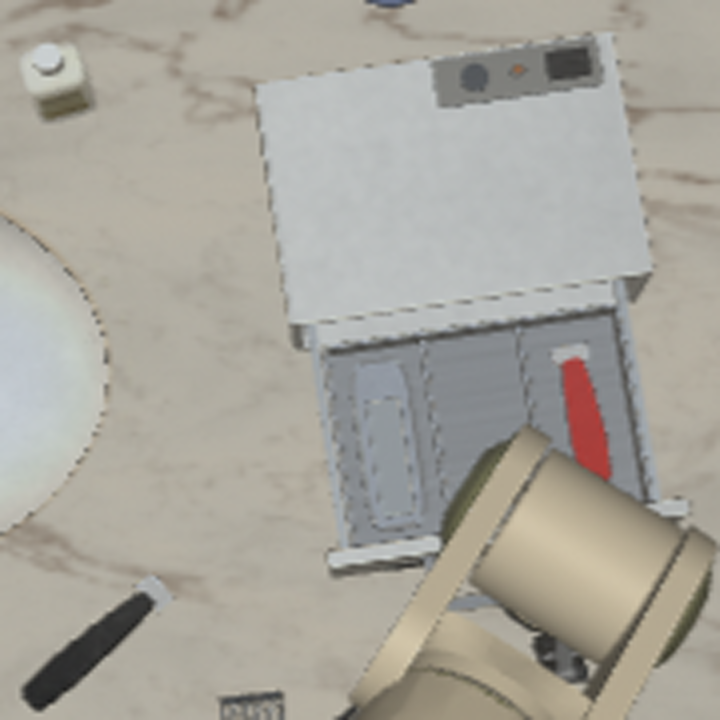

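```bash
python3 - <<'E'
from h import *
from scipy.optimize import least_squares
c=eyes.capture("top"); s=eyes.capture("side"); save(s,"side_t",(325,300,385,360),10)
a,b=ray(c,249.3,314.5,8),ray(c,279.5,286.5,8); print(a,b,(a+b)/2,np.linalg.norm(a-b),np.degrees(np.arctan2(*(b-a)[1::-1])))
E
python3 plan.py "414 157 130 44"
```

```text
[380.31587284 191.0356382    8.        ] [457.93392912 106.43513233   8.        ] [419.12490098 148.73538526   8.        ] 114.81205622158929 -47.46468769302394
t 7.15 pos [ 442.6 -145.8  171.8] yaw 7.6 grip 0.33 F [-0.4 -0.4 -0.4]
0.98 0.035 0.133 0.012 0.006 -0.492 | rows 3 -> [432. -29. 156.]
0.98 0.285 0.14 0.012 0.006 -0.512 | rows 3 -> [420.  93. 139.]
0.458 0.274 0.074 0.006 0.003 -0.267 | rows 2 -> [414. 157. 130.]
```

View pics/side_t.png

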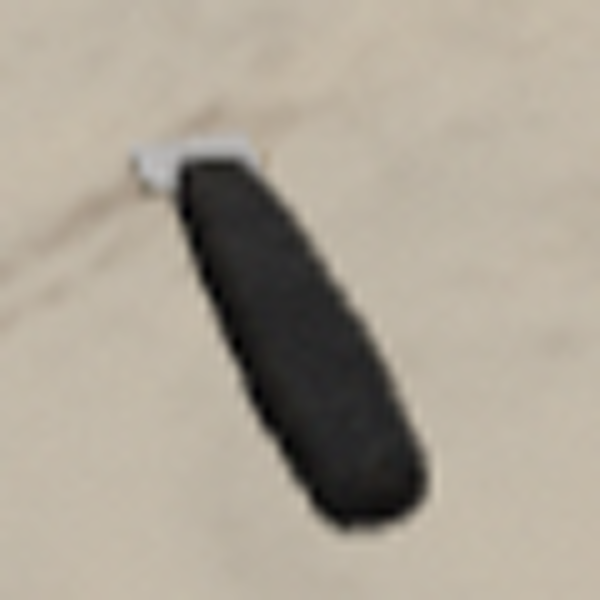

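Call:
drive_tool(
  series="0.5 0.02 0 0 0 -0.3 0.6;0.98 0.04 0 0 0 -0.5 0.6;0.98 0.04 0 0 0 -0.5 0.6;0.98 0.04 0 0 0 -0.5 0.6",
)

```text
time_s: 7.55
eef_pos: [431.5, -26.7, 171.6]
ee_rot: [0.007, 0.559, 0.829, 0.005]
force: [0.8, 0.9, 0.4]
grip_width: 0.603
```

Call:
drive_tool(
  series="0.98 0.28 0.2 0 0 -0.5 0.6;0.98 0.28 0.2 0 0 -0.5 0.6;0.98 0.28 0.2 0 0 -0.5 0.6;0.98 0.28 0.2 0 0 -0.5 0.6",
)

```text
time_s: 7.95
eef_pos: [418.3, 96.4, 146.8]
ee_rot: [0.007, 0.45, 0.893, 0.004]
force: [0.1, 0.4, -0.4]
grip_width: 0.597
```

```bash
python3 - <<'E'
from h import *
c=eyes.capture("top"); s=eyes.capture("side")
for k,p,q in((c,(247,316.3),(280,286.3)),(s,(344,315.2),(362.5,352.3))):
    a,b=ray(k,*p,8),ray(k,*q,8); print(a,b,(a+b)/2,np.linalg.norm(a-b),np.degrees(np.arctan2(*(b-a)[1::-1])))
E
python3 plan.py "418 151 90 43" "418 151 3 43"
```

```text
[375.37583939 197.43708846   8.        ] [458.48378814 105.02310463   8.        ] [416.92981377 151.23009655   8.        ] 124.28706912651032 -48.034935611949656
[456.03524742 105.89400725   8.        ] [376.18981413 199.82570933   8.        ] [416.11253077 152.85985829   8.        ] 123.2820257468155 130.36577119959608
t 8.05 pos [419.3  94.2 147.4] yaw 36.4 grip 0.599 F [-0.2  0.3 -0.4]
0.392 0.266 0.478 0.025 0.022 -0.23 | rows 2 -> [418. 151.  90.]
-0.0 0.0 0.725 0.0 0.0 0.0 | rows 2 -> [418. 151.   3.]
```

```bash
python3 plan.py "416.5 152 80 41.5"
```

```text
t 8.05 pos [419.3  94.2 147.4] yaw 36.4 grip 0.599 F [-0.2  0.3 -0.4]
0.407 0.26 0.561 0.025 0.022 -0.177 | rows 2 -> [416. 152.  80.]
```

Call:
drive_tool(
  series="0.2 0.13 0.28 0.01 0.01 -0.1 0.6;0.41 0.26 0.56 0.025 0.02 -0.18 0.6;0.41 0.26 0.56 0.025 0.02 -0.18 0.6;0.41 0.26 0.56 0.025 0.02 -0.18 0.6",
)

```text
time_s: 8.45
eef_pos: [416.9, 151.3, 80.2]
ee_rot: [0.0, 0.411, 0.912, -0.0]
force: [-0.3, -0.7, 0.7]
grip_width: 0.605
```

```bash
python3 plan.py "416.5 152 3 41.5"
```

```text
t 8.45 pos [416.9 151.3  80.2] yaw 41.5 grip 0.605 F [-0.3 -0.7  0.7]
0.007 0.001 0.643 -0.001 0.002 0.0 | rows 2 -> [416. 152.   3.]
```

Call:
drive_tool(
  series="0 0 0.3 0 0 0 0.6;0 0 0.5 0 0 0 0.6;0 0 0.6 0 0 0 0.6;0 0 0.64 0 0 0 0.6;0 0 0.64 0 0 0 0.6",
)

```text
time_s: 8.95
eef_pos: [417.9, 150.3, 4.1]
ee_rot: [0.001, 0.411, 0.911, -0.0]
force: [0.0, 0.4, 0.8]
grip_width: 0.601
```

Call:
drive_tool(
  series="0 0 0 0 0 0 0.4;0 0 0 0 0 0 0.3;0 0 0 0 0 0 0.2;0 0 0 0 0 0 0.1;0 0 0 0 0 0 0;0 0 0 0 0 0 0;0 0 0 0 0 0 0",
  newtons=35,
)

```text
time_s: 9.65
eef_pos: [418.6, 150.1, 5.1]
ee_rot: [0.002, 0.411, 0.911, 0.0]
force: [-1.6, -2.3, 7.8]
grip_width: 0.25
```

Call:
drive_tool(
  series="0 0 -0.1 0 0 0 0;0 0 -0.3 0 0 0 0;0 0 -0.6 0 0 0 0;0 0 -0.98 0 0 0 0;0 0 -0.98 0 0 0 0",
)

```text
time_s: 10.15
eef_pos: [420.8, 150.6, 127.8]
ee_rot: [0.007, 0.411, 0.912, 0.003]
force: [0.1, 0.3, -0.4]
grip_width: 0.251
```

```bash
python3 - <<'E'
from h import *
s=eyes.capture("side"); save(s,"side_g",(290,210,410,330),5)
E
python3 plan.py "490 0 160 70" "561 -125.7 130 97.97"
```

```text
t 10.2 pos [419.4 150.4 125.1] yaw 41.4 grip 0.243 F [-0.4  0.2 -1.5]
-0.98 -0.285 -0.21 0.007 0.012 -0.734 | rows 3 -> [471.  40. 151.]
-0.29 -0.221 -0.076 0.003 0.005 -0.263 | rows 1 -> [490.   0. 160.]
-0.915 -0.782 0.25 -0.0 -0.0 -0.976 | rows 4 -> [ 561. -126.  130.]
```

View pics/side_g.png

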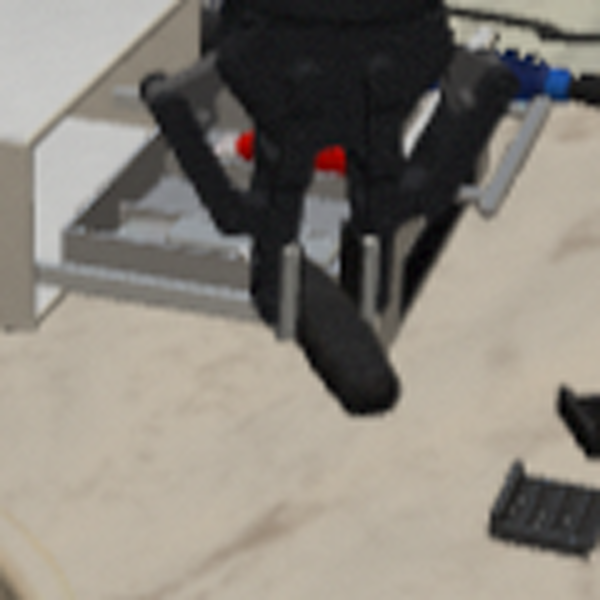

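Call:
drive_tool(
  series="-0.3 -0.1 -0.2 0 0 -0.2 0;-0.6 -0.2 -0.25 0 0 -0.45 0;-0.98 -0.28 -0.3 0 0 -0.73 0;-0.98 -0.28 -0.3 0 0 -0.73 0;-0.98 -0.28 -0.3 0 0 -0.73 0",
)

```text
time_s: 10.7
eef_pos: [471.3, 39.5, 160.4]
ee_rot: [0.004, 0.24, 0.971, 0.001]
force: [0.6, -0.1, 0.2]
grip_width: 0.243
```

```bash
python3 plan.py "564 -125.3 155 97.97"
```

```text
t 10.7 pos [471.3  39.5 160.4] yaw 62.2 grip 0.243 F [ 0.6 -0.1  0.2]
-0.98 -0.633 0.038 0.002 0.011 -0.925 | rows 4 -> [540. -83. 156.]
-0.209 -0.351 0.012 0.0 0.004 -0.324 | rows 2 -> [ 564. -125.  155.]
```

Call:
drive_tool(
  series="-0.25 -0.16 0.02 0 0 -0.25 0;-0.5 -0.32 0.02 0 0 -0.5 0;-0.75 -0.48 0.04 0 0 -0.75 0;-0.98 -0.63 0.04 0 0.01 -0.92 0;-0.98 -0.63 0.04 0 0.01 -0.92 0",
)

```text
time_s: 11.2
eef_pos: [540.7, -84.0, 154.8]
ee_rot: [0.001, 0.013, 1.0, 0.001]
force: [-0.2, 0.8, -2.0]
grip_width: 0.243
```

```bash
python3 plan.py "564 -125.3 110 97.97"
```

```text
t 11.2 pos [540.7 -84.  154.8] yaw 88.5 grip 0.243 F [-0.2  0.8 -2. ]
-0.202 -0.34 0.373 0.002 0.003 -0.33 | rows 2 -> [ 564. -125.  110.]
```

Call:
drive_tool(
  series="-0.1 -0.17 0 0 0 -0.15 0;-0.2 -0.34 0.1 0 0 -0.33 0;-0.2 -0.34 0.29 0 0 -0.33 0;-0.2 -0.34 0.29 0 0 -0.33 0",
)

```text
time_s: 11.6
eef_pos: [561.8, -123.4, 116.5]
ee_rot: [-0.003, -0.069, 0.998, 0.002]
force: [-0.5, 0.2, -1.2]
grip_width: 0.246
```

```bash
python3 - <<'E'
from h import *
s=eyes.capture("side"); save(s,"side_p",(260,150,400,290),5)
u=proj(s,[[561,-125.7,26],[561+70*.99,-125.7+70*.139,26],[561-70*.99,-125.7-70*.139,26]]);print(((u-[260,150])*5).round())
E
python3 plan.py "564 -125.3 60 97.97" "564 -125.3 32 97.97"
```

```text
[[426. 521.]
 [295. 501.]
 [561. 541.]]
t 11.65 pos [ 562.6 -123.6  118.4] yaw 98.0 grip 0.246 F [ 0.  -0.3 -0. ]
-0.011 -0.018 0.487 0.007 -0.005 -0.0 | rows 2 -> [ 564. -125.   60.]
0.0 0.0 0.233 0.0 0.0 -0.0 | rows 1 -> [ 564. -125.   32.]
```

View pics/side_p.png

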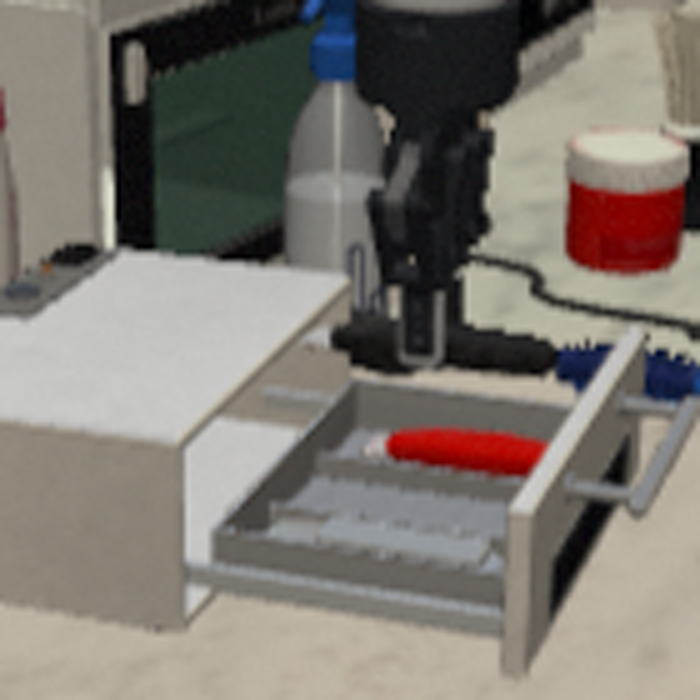

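Run:
```python
from h import *
c=eyes.capture("top")
for u,v in((345.5,225),(369.5,222)):
    P=ray(c,u,v,40); print(P.round(1),R.from_euler('z',-.139).apply(P-[727.5,-102.5,0]).round(1))
f=c["frame"][210:285,315:415]; cv2.imwrite("pics/top_l.png",cv2.resize(f,None,fx=7,fy=7,interpolation=cv2.INTER_CUBIC)[:,:,::-1])
```

```text
[626.6 -81.7  40. ] [-97.1  34.6  40. ]
[ 634.4 -149.5   40. ] [-98.7 -33.6  40. ]
```

Call:
drive_tool(
  series="-0.01 -0.02 0.15 0 0 0 0;-0.01 -0.02 0.3 0 0 0 0;-0.01 -0.02 0.45 0 0 0 0;-0.01 -0.02 0.55 0 0 0 0;-0.01 -0.02 0.6 0 0 0 0;-0.01 -0.02 0.6 0 0 0 0",
)

```text
time_s: 12.3
eef_pos: [564.8, -125.6, 47.9]
ee_rot: [-0.0, -0.07, 0.998, 0.001]
force: [0.3, -0.3, -1.1]
grip_width: 0.247
```

```bash
python3 plan.py "564 -125.3 32 97.97"
```

```text
t 12.3 pos [ 564.8 -125.6   47.9] yaw 98.0 grip 0.247 F [ 0.3 -0.3 -1.1]
0.006 0.003 0.132 0.004 -0.0 0.001 | rows 1 -> [ 564. -125.   32.]
```

Call:
drive_tool(
  series="0 0 0.04 0 0 0 0;0 0 0.08 0 0 0 0;0 0 0.11 0 0 0 0;0 0 0.125 0 0 0 0;0 0 0.125 0 0 0 0",
)

```text
time_s: 12.8
eef_pos: [564.7, -125.6, 32.7]
ee_rot: [-0.0, -0.07, 0.998, 0.001]
force: [-0.6, 0.4, -1.0]
grip_width: 0.247
```

Creep down until contact shows.

Call:
drive_tool(
  series="0 0 0.01 0 0 0 0;0 0 0.02 0 0 0 0;0 0 0.02 0 0 0 0",
)

```text
time_s: 13.1
eef_pos: [565.2, -125.6, 31.1]
ee_rot: [0.0, -0.07, 0.998, 0.001]
force: [-1.2, 0.7, 3.9]
grip_width: 0.249
```

Call:
drive_tool(
  series="0 0 0.01 0 0 0 0;0 0 0.015 0 0 0 0;0 0 0.015 0 0 0 0",
)

```text
time_s: 13.4
eef_pos: [566.1, -125.5, 31.0]
ee_rot: [0.002, -0.07, 0.998, 0.001]
force: [-2.6, 3.4, 12.4]
grip_width: 0.245
```

Call:
drive_tool(
  series="0 0 -0.01 0 0 0 0.3;0 0 -0.01 0 0 0 0.36;0 0 -0.01 0 0 0 0.36;0 0 -0.01 0 0 0 0.36;0 0 -0.05 0 0 0 0.36;0 0 -0.15 0 0 0 0.36;0 0 -0.4 0 0 0 0.36;0 0 -0.8 0 0 0 0.36;0 0 -0.98 0 0 0 0.36;0 0 -0.98 0 0 0 0.36",
)

```text
time_s: 14.4
eef_pos: [567.2, -126.3, 153.2]
ee_rot: [0.005, -0.07, 0.998, -0.001]
force: [0.5, -0.5, -0.2]
grip_width: 0.358
```

```bash
python3 - <<'E'
from h import *
s=eyes.capture("side"); save(s,"side_q",(280,200,400,290),6)
u=proj(s,[[561,-125.7,34],[561+62*.99,-125.7+62*.139,34],[561-62*.99,-125.7-62*.139,34]]);print(((u-[280,200])*6).round())
E
python3 plan.py "430 -144 140 7.95" "430 -144 75 7.95"
```

```text
[[391. 308.]
 [252. 287.]
 [535. 329.]]
t 14.45 pos [ 566.3 -125.9  150.7] yaw 98.0 grip 0.355 F [-0.   0.1 -0.9]
0.357 0.003 0.025 0.003 0.004 0.98 | rows 4 -> [ 524. -131.  147.]
0.317 -0.166 0.026 0.003 0.004 0.98 | rows 4 -> [ 481. -137.  144.]
0.201 -0.295 0.028 0.002 0.003 0.98 | rows 4 -> [ 439. -143.  141.]
0.008 -0.074 0.005 0.001 0.001 0.203 | rows 1 -> [ 430. -144.  140.]
-0.0 0.0 0.542 -0.0 0.0 0.0 | rows 2 -> [ 430. -144.   75.]
```

View pics/side_q.png

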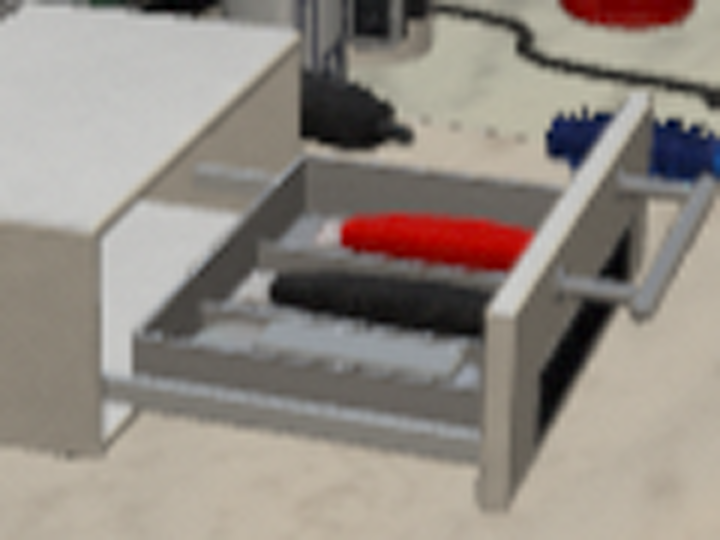

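```bash
python3 plan.py "405 -147.5 140 97.97" "405 -147.5 62 97.97" "575 -123.7 62 97.97"
```

```text
t 14.45 pos [ 566.3 -125.9  150.7] yaw 98.0 grip 0.355 F [-0.   0.1 -0.9]
0.98 0.006 0.058 -0.001 0.009 0.001 | rows 3 -> [ 450. -142.  143.]
0.376 0.002 0.024 -0.001 0.004 -0.0 | rows 2 -> [ 405. -148.  140.]
0.0 0.0 0.65 0.0 -0.0 -0.0 | rows 2 -> [ 405. -148.   62.]
-0.98 0.0 -0.0 0.0 -0.0 -0.0 | rows 3 -> [ 522. -131.   62.]
-0.45 0.0 -0.0 0.0 -0.0 -0.0 | rows 2 -> [ 575. -124.   62.]
```

Call:
drive_tool(
  series="0.3 0 0 0 0 0 0;0.65 0 0 0 0 0 0;0.98 0 0 0 0.01 0 0;0.98 0 0 0 0.01 0 0;0.98 0 0 0 0.01 0 0",
)

```text
time_s: 14.95
eef_pos: [449.5, -142.3, 149.6]
ee_rot: [0.001, -0.069, 0.998, -0.0]
force: [-0.9, 0.1, 0.8]
grip_width: -0.005
```

Call:
drive_tool(
  series="0.38 0 0 0 0 0 0;0.38 0 0 0 0 0 0;0.38 0 0.3 0 0 0 0;0.38 0 0.6 0 0 0 0;0.38 0 0.72 0 0 0 0;0.38 0 0.72 0 0 0 0",
)

```text
time_s: 15.55
eef_pos: [404.5, -148.0, 61.3]
ee_rot: [-0.001, -0.069, 0.998, 0.001]
force: [-0.0, 0.1, 0.2]
grip_width: -0.001
```

```bash
python3 plan.py "575 -123.7 62 97.97"
```

```text
t 15.55 pos [ 404.5 -148.    61.3] yaw 98.0 grip -0.001 F [-0.   0.1  0.2]
-0.98 0.003 -0.006 0.003 -0.002 -0.0 | rows 3 -> [ 521. -131.   62.]
-0.455 0.001 -0.002 0.002 -0.001 -0.0 | rows 2 -> [ 575. -124.   62.]
```

Call:
drive_tool(
  series="-0.1 0 0 0 0 0 0;-0.15 0 0 0 0 0 0;-0.19 0 0 0 0 0 0;-0.23 0 0 0 0 0 0;-0.28 0 0 0 0 0 0;-0.34 0 0 0 0 0 0;-0.41 0 0 0 0 0 0;-0.49 0 0 0 0 0 0;-0.57 0 0 0 0 0 0;-0.65 0 0 0 0 0 0;-0.73 0 0 0 0 0 0;-0.8 0 0 0 0 0 0;-0.86 0 0 0 0 0 0;-0.9 0 0 0 0 0 0;-0.9 0 0 0 0 0 0",
)

```text
time_s: 17.05
eef_pos: [512.0, -132.9, 61.0]
ee_rot: [-0.001, -0.07, 0.998, 0.001]
force: [-0.3, 0.2, -0.2]
grip_width: -0.005
```

```bash
python3 plan.py "575 -123.7 62 97.97"
```

```text
t 17.05 pos [ 512.  -132.9   61. ] yaw 98.0 grip -0.005 F [-0.3  0.2 -0.2]
-0.53 0.003 -0.009 0.005 -0.002 0.0 | rows 2 -> [ 575. -124.   62.]
```

Call:
drive_tool(
  series="-0.05 0 0 0 0 0 0;-0.11 0 0 0 0 0 0;-0.18 0 0 0 0 0 0;-0.25 0 0 0 0 0 0;-0.32 0 0 0 0 0 0;-0.38 0 0 0 0 0 0;-0.43 0 0 0 0 0 0;-0.47 0 0 0 0 0 0;-0.5 0 0 0 0 0 0;-0.5 0 0 0 0 0 0",
)

```text
time_s: 18.05
eef_pos: [572.1, -124.6, 61.1]
ee_rot: [-0.0, -0.07, 0.998, 0.001]
force: [0.5, -0.0, 0.4]
grip_width: -0.002
```

Call:
drive_tool(
  series="-0.02 0 0 0 0 0 0;-0.04 0 0 0 0 0 0;-0.06 0 0 0 0 0 0;-0.06 0 0 0 0 0 0",
)

```text
time_s: 18.45
eef_pos: [579.7, -123.6, 61.2]
ee_rot: [0.0, -0.07, 0.998, 0.001]
force: [0.5, -0.6, -0.5]
grip_width: -0.002
```

Call:
drive_tool(
  series="-0.02 0 0 0 0 0 0;-0.04 0 0 0 0 0 0;-0.05 0 0 0 0 0 0",
)

```text
time_s: 18.75
eef_pos: [581.3, -123.3, 61.0]
ee_rot: [-0.006, -0.07, 0.998, 0.002]
force: [-33.7, -6.1, 17.4]
grip_width: -0.005
```

Call:
drive_tool(
  series="-0.015 0 0 0 0 0 0;-0.03 0 0 0 0 0 0;-0.03 0 0 0 0 0 0",
)

```text
time_s: 19.05
eef_pos: [581.0, -123.3, 61.1]
ee_rot: [-0.011, -0.07, 0.997, 0.002]
force: [-28.2, -3.7, 16.2]
grip_width: 0.003
```

Home stop felt at 581 (predicted 580). Retreat in front and up, then check.

Call:
drive_tool(
  series="0.1 0 0 0 0 0 0;0.4 0 0 0 0 0 0;0.8 0 0 0 0 0 0;0.98 0 -0.3 0 0 0 0;0.98 0 -0.7 0 0 0 0;0.98 0 -0.7 0 0 0 0",
)

```text
time_s: 19.65
eef_pos: [469.0, -141.6, 153.5]
ee_rot: [-0.006, -0.07, 0.998, -0.001]
force: [0.7, -0.5, -1.8]
grip_width: -0.003
```

Call:
drive_tool(
  series="0.4 0.5 -0.3 0 0 0 0;0.6 0.98 -0.5 0 0 0 0;0.6 0.98 -0.5 0 0 0 0;0.6 0.98 -0.5 0 0 0 0",
)

```text
time_s: 20.05
eef_pos: [381.2, -32.5, 216.6]
ee_rot: [-0.004, -0.071, 0.997, -0.002]
force: [-0.4, -0.8, -0.4]
grip_width: -0.0
```

```bash
python3 plan.py
python3 - <<'E'
from h import *
c=eyes.capture("top"); s=eyes.capture("side")
a=s["frame"][190:285,220:350]; b=c["frame"][140:245,295:410]
f=lambda i:cv2.resize(i,(400,300),interpolation=cv2.INTER_CUBIC)
cv2.imwrite("pics/fin.png",np.hstack([f(a),f(b)])[:,:,::-1])
for o in("thermometer","round_brush"): print(o,[np.round(d["rect"]).tolist() for d in nets.spot_in(o,c)[:1]])
E
```

```text
t 20.05 pos [381.2 -32.5 216.6] yaw 98.2 grip -0.0 F [-0.4 -0.8 -0.4]
thermometer [[188.0, 297.0, 219.0, 328.0]]
round_brush [[445.0, 239.0, 459.0, 308.0]]
```

View pics/fin.png

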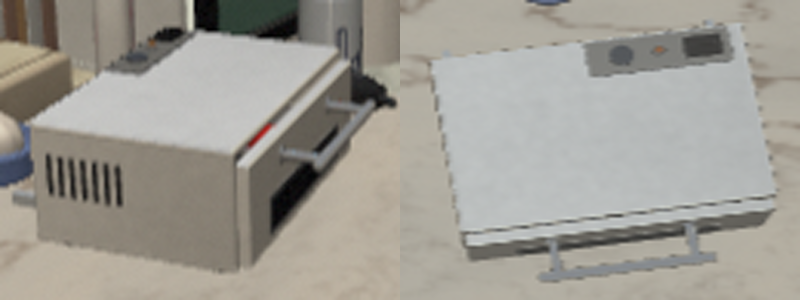

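```bash
python3 -c "
from rig import ctrl; print(ctrl.finish_job())"
```

```text
the job is handed in; nothing more can be done
None
```

The long trimmer is in the drawer's middle lane, the drawer is closed, and I have handed the job in at about 20 s on the robot's clock. The system gives no verdict, so the result below rests on my own checks.

- **Opening:** I gripped the bar handle and pulled until the stop pushed back with about 40 N. The handle was then within about 4 mm of where I had calculated it.
- **Placing:** I lowered the trimmer until it touched the lane floor (4 to 12 N), opened the fingers inside the lane and lifted away. The picture showed it flat and along the lane, about 4 mm towards the back (limit 12 mm).
- **Closing:** I pushed the drawer in at about 0.1 m/s or less with shut fingers, and it met its home stop within about 1 mm of where I expected. The last picture shows the front plate tight against the cabinet.
- **Other tools:** The short trimmer and razor case were in their lanes when the drawer was last open. The thermometer and brush show no real movement.
- **Robot:** The arm was clear of everything when I handed in.

I could not see the trimmer once the drawer was closed, so its final position is inferred from the slow push. Nothing failed. Two measurements disagreed slightly:
- The cabinet's lower corners were about 4 pixels off in the side view.
- The drawer's starting gap came out at 5 mm from the pictures and 8 mm from the pull.

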